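Open the bed's water valve with the long key and pin it open

ROBOT

A 6-joint arm with a two-finger parallel gripper is mounted at the origin on the work surface. World frame = base frame: x ahead of the robot, y to its left, z up, the work surface at z = 0. Lengths are in m, angles in rad, forces in N, time in s.
With the tool pointing down it reaches from about 0.25 to 0.775 m from the base axis. Payload 4 kg.
Tool frame: the origin (TCP) lies midway between the tips of the shut fingers; the grasp point (between the pads) lies 19 mm behind it; z points along the fingers, y is the direction in which the jaws open and shut (so a half turn about z gives the same grasp; the last joint's range is limited). The gripper opens to 85 mm and grips with 20 to 120 N. Pads are 22 mm wide; open, the fingers measure 114 mm over their backs; the gripper's body (76 mm by 85 mm) begins 54 mm behind the grasp point. The pads swing forward as they close: fully open they stand 13 mm farther back than shut.
Start: joints at [1.236, 0.087, 1.371, -0, 1.684, -0.103], TCP at [0.126, 0.535, 0.231] pointing down, gripper open.
Joint ranges: [-3.1, 3.1], [-0.76, 2.03], [0.27, 2.55], [-1.08, 4.22], [0.17, 2.65], [-2.57, 2.57]. Speed limits (rad/s): [2.79, 2.79, 3.14, 3.14, 3.14, 3.14].

INTERFACE

Orientations are given as a unit quaternion [x, y, z, w].
In Python, from station import ctrl gives the robot as it stands. Calls block until the motion is done:
- ctrl.reach(position, orientation): joint-space move of the TCP to a pose.
- ctrl.servo_line(position, vel=0.15, attitude=None): straight line of the TCP; attitude=None keeps the orientation; vel is the mean speed in m/s.
- ctrl.set_joints(angles): joint-space move.
- ctrl.command_gripper(opening, newtons=None): finger opening in m; newtons is the grip in N (None keeps the last); returns when the fingers have stopped.
- ctrl.wait(seconds).
- ctrl.inverse_kinematics(position, orientation): joint angles nearest the present ones, or None.
- ctrl.read_state(): the state.
- ctrl.camera(name): name is "scene" or "top" or "wrist"; returns a dict with "pixels" (384x512x3 uint8, red, green, blue), "depth" (384x512 float32, m along the optical axis (not along the pixel's ray), 0 where there is no reading), "fx", "fy", "cx", "cy" (pixels), "D" ([k1, k2, p1, p2, k3] as OpenCV has them; the pictures are not rectified), "T" (4x4, takes a point from camera to world coordinates); the wrist camera has in their place "T_tool_cam" (4x4, takes a point from camera to tool coordinates, whose origin is the TCP and whose axes are the flange's). Camera axes: x right, y up, looking along -z (the intrinsics and any distortion apply to the point x, -y, -z); pixel columns grow to the right and rows downward; lengths in m; the calibration is good to about 2 mm. A picture is of the moment at which its call begins: read the wrist's pose just before it.
A pose or a line that the arm cannot do raises ctrl.MotionError and nothing moves.
- ctrl.hand_in(): hands the job in, once; it reports no verdict.
The state is a dict: "time": time; "q": joint angles; "qd": joint speeds; "effort": joint torques, N m; "tcp_pos": TCP position; "orientation": TCP orientation; "contact_force": force on the tool from outside, world axes, zero at the start; "wrist_torque": the same for the moment, N m; "opening": finger opening in m.
Only numpy, scipy, OpenCV 4.12 (cv2) and the standard library are available. Lean on these libraries where they do the work, as an engineer would, in place of code of your own. Each camera call takes 0.05 s, during which the arm holds its last target.

TASK

Turn the water on to the propagation bed and lock it on: take the T-handled valve key from the timber rack, lower its square socket down the bore of the concrete valve block onto the nut at the bottom, with the key's tab near the closed hole of the steel plate, and turn it anticlockwise (seen from above) until the hole in the tab stands over the open hole. Then take the lock pin from the rack and drop it through the tab and the plate until its collar rests on the tab, and let go, leaving the key fully down on the nut. Do not disturb the potted seedlings.

Things in the scene. Friction and masses are not known exactly. Their poses are not given: they have to be found in the camera images.
- valve_block: fixed block of concrete, 180 x 180 mm, 118 mm high, with a bare steel locking plate 6 mm thick on top (top 124 mm above the bench). A 76 mm bore goes down its middle to the valve; two 18 mm lock holes lie 68 mm from its axis: open to +x, closed to -y. Low grey pipes (under 50 mm) leave its +x and -x sides, reaching 170 mm from the axis. Origin: centre of the underside, on the bore's axis, z up.
- bore_mouth (a point): centre of the bore at the plate's top face, 124 mm above the bench.
- open_hole (a point): centre of the open-position lock hole at the plate's top face. Seen from above, this is the hole a quarter turn anticlockwise from the other one, about the bore. It goes straight down to the bench.
- closed_hole (a point): centre of the closed-position lock hole at the plate's top face, a quarter turn clockwise from the open one.
- nut_top (a point): centre of the top of the square steel valve nut deep in the bore, on its axis, 48 mm above the bench (76 mm below the plate's top). The nut is 30 mm square, 32 mm high, its top 8 mm tapering to 20 mm square. x and y are square to its flats and turn with it.
- valve_nut (a joint): angle of the nut in rad: 0 closed (flats square to the block's sides), 1.57 fully open (end stop), growing anticlockwise seen from above. It turns stiffly (about 0.15 N m) and stays where it is left. The valve starts nearly closed, at 0.1 to 0.4.
- key: dark steel T-handled valve key, 179 mm tall, about 0.55 kg, standing in the rack. Origin: centre of the socket's mouth (lower end), z up the shaft; 18 mm above the bench when fully down on the nut. Socket 42.4 mm square outside, 32.4 mm square and 30 mm deep inside: fits the nut any of four ways, with nearly 5 degrees of play each way. Shaft 20 mm thick. Locking tab to +x, T-bar along y.
- key_hub (a point): centre of the steel hub block amid the T-bar, on the key's axis 166 mm above the socket's mouth; axes as the key's. Hub 22 mm (x) by 40 mm (y) by 26 mm high; T-bar 16 mm thick, 120 mm long. Grasp the hub across its 22 mm (along x). Held so, the key can swing about the line between the fingers: grip it firmly.
- tab_hole (a point): centre of the 18 mm hole in the key's flat locking tab, at the tab's underside: 68 mm from the key's axis along its +x, 110 mm above the socket's mouth (4 mm above the plate when the key is down). The tab is 40 mm wide, 8 mm thick and reaches 88 mm from the axis.
- pin: round steel lock pin, 106 mm long, about 0.13 kg, standing upright in the rack. Origin: the middle of its pointed lower end, z up. Shank 12 mm diameter with the lowest 12 mm tapered to 6 mm; a collar of 28 mm diameter from 60 to 66 mm; a neck of 14 mm; a round knob of 24 mm diameter from 78 to 106 mm.
- pin_collar (a point): centre of the underside of the pin's collar, 60 mm above its lower end. It rests on the rack's top at the start.
- pin_knob (a point): centre of the pin's knob, 92 mm above its lower end, where to grasp it.
- rack: fixed block of timber, 100 x 230 x 70 mm high, with a 66 mm hole for the key (60 mm to the -y side of the middle) and a 16 mm hole for the pin (68 mm to the +y side), both down to the bench. Origin: centre of its underside.
- pot_a: loose black plant pot with grit and a seedling, 100 mm diameter and 92 mm high (the seedling rises some 45 mm more); origin: centre of its underside. A bystander.
- pot_b: another such pot, a bystander.
- pot_c: another such pot, a bystander.
Not all that is in view belongs to the job. Of the things that look like the key, the middle-sized one is meant.

How it is judged:
By the outcome, as a careful person would: the job done as asked, in the order asked, and still so for the second after the job is handed in, with the robot touching nothing.
It also fails if it takes over 64 s, if anything falls off the work surface, if the arm or the gripper's body presses on something with over 40 N, if the wrist force passes 120 N, or if a joint passes its speed limit or range.

## Working session

There is one attempt and no reset: what is moved stays moved. The work goes in short steps, each a Python script; the robot and the scene stay as the last script left them, time stands still between calls to the robot, and variables do not carry over. Pictures are saved under pics/ and viewed, and the job is handed in when it is done.

```bash
mkdir -p pics; ls; cat > h.py <<'E'
import numpy as np, cv2, json
from station import ctrl
def shot(name,fn):
    st=ctrl.read_state(); c=ctrl.camera(name)
    cv2.imwrite('pics/'+fn+'.png',c['pixels'][:,:,::-1])
    d={k:np.array(v) for k,v in c.items()}
    d['tcp']=np.array(st['tcp_pos']); d['quat']=np.array(st['orientation'])
    np.savez('pics/'+fn+'.npz',**d)
    return d
def load(fn): return dict(np.load('pics/'+fn+'.npz'))
def camT(d):
    if 'T' in d: return d['T']
    from scipy.spatial.transform import Rotation as R
    M=np.eye(4); M[:3,:3]=R.from_quat(d['quat']).as_matrix(); M[:3,3]=d['tcp']
    return M@d['T_tool_cam']
def ray(d,px):
    K=np.array([[d['fx'],0,d['cx']],[0,d['fy'],d['cy']],[0,0,1]],float)
    p=cv2.undistortPoints(np.array(px,float).reshape(-1,1,2),K,d['D'].astype(float)).reshape(-1,2)
    T=camT(d); v=np.c_[p[:,0],-p[:,1],-np.ones(len(p))]
    return T[:3,3], v@T[:3,:3].T
def onz(d,px,z):
    o,v=ray(d,px); t=(z-o[2])/v[:,2]; return o+v*t[:,None]
def cloud(d):
    h,w=d['depth'].shape; u,v=np.meshgrid(np.arange(w),np.arange(h))
    o,r=ray(d,np.c_[u.ravel(),v.ravel()]); P=o+r*d['depth'].reshape(-1,1)
    P[d['depth'].ravel()==0]=np.nan
    return P.reshape(h,w,3)
def proj(d,P):
    K=np.array([[d['fx'],0,d['cx']],[0,d['fy'],d['cy']],[0,0,1]],float)
    Ti=np.linalg.inv(camT(d)); p=np.atleast_2d(P)@Ti[:3,:3].T+Ti[:3,3]
    p=p*[1,-1,-1]
    return cv2.projectPoints(p,np.zeros(3),np.zeros(3),K,d['D'].astype(float))[0].reshape(-1,2)
E
python3 - <<'E'
from h import *
for n in ['scene','top','wrist']:
    d=shot(n,n+'0'); print(n,d['fx'],d['D'],np.round(camT(d),3).tolist(), (d['depth']>0).mean())
print(ctrl.read_state())
a=[cv2.imread(f'pics/{n}0.png') for n in ['scene','top']]
E
```

```text
pics
scene 406.9443876251837 [-0.05337861  0.          0.          0.          0.        ] [[-0.822, -0.302, 0.483, 1.111], [0.569, -0.413, 0.711, 0.834], [-0.015, 0.859, 0.512, 0.722], [0.0, 0.0, 0.0, 1.0]] 0.99591064453125
top 407.8023778955476 [0.04480019 0.         0.         0.         0.        ] [[0.003, 0.996, -0.085, 0.442], [-1.0, 0.002, -0.008, -0.008], [-0.008, 0.085, 0.996, 1.578], [0.0, 0.0, 0.0, 1.0]] 0.9962005615234375
wrist 312.817006989993 [-0.05723392  0.          0.          0.          0.        ] [[0.229, -0.928, -0.293, 0.049], [0.973, 0.218, 0.071, 0.553], [-0.002, -0.302, 0.953, 0.373], [0.0, 0.0, 0.0, 1.0]] 0.9960683186848959
{'time': 0.15, 'q': array([ 1.23589512e+00,  8.78240041e-02,  1.37192000e+00,  2.13329893e-05,
        1.68358028e+00, -1.03122044e-01]), 'qd': array([ 1.19797722e-03, -2.17356329e-03, -4.45699656e-03,  2.56324211e-03,
       -8.37620480e-04,  1.27936994e-05]), 'effort': array([ 1.74385397e-03, -3.52373207e+01, -3.13679624e+01, -9.08610718e-05,
        8.04119714e-03,  3.65751418e-06]), 'tcp_pos': array([0.1262255 , 0.53493324, 0.23038026]), 'orientation': array([ 1.15629121e-01,  9.93292080e-01, -8.42829275e-04, -1.98457657e-04]), 'contact_force': array([ 0.87188405, -0.12952215, -0.26339164]), 'wrist_torque': array([-0.02943462, -0.00609481,  0.0376388 ]), 'opening': 0.08542040989174328}
```

View pics/scene0.png

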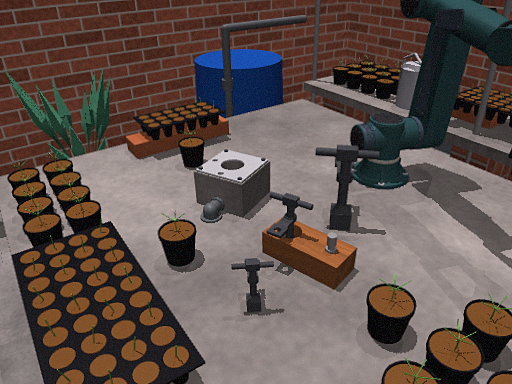

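View pics/top0.png

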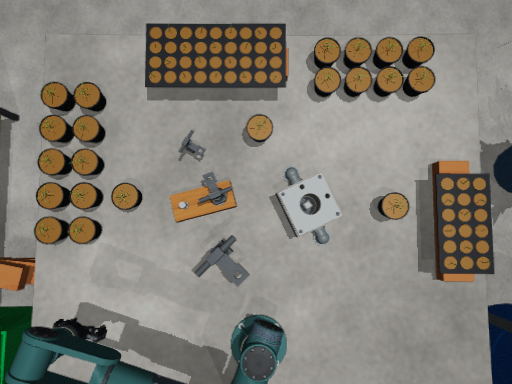

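View pics/wrist0.png

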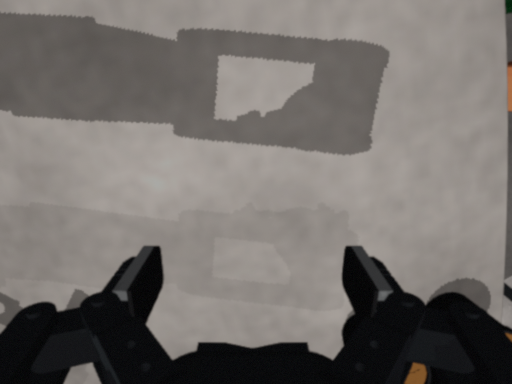

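Candidates for the key: the one in the rack (top 213,190), the big one standing on the bench (top 225,262) and the small one (top 192,148). The rack one is middle-sized. I'll check it in a close crop.

```bash
python3 - <<'E'
import cv2,numpy as np
t=cv2.imread('pics/top0.png'); s=cv2.imread('pics/scene0.png')
a=cv2.resize(t[165:245,160:350],None,fx=4,fy=4,interpolation=cv2.INTER_CUBIC)
b=cv2.resize(s[140:290,185:365],None,fx=4,fy=4,interpolation=cv2.INTER_CUBIC)
cv2.imwrite('pics/ct.png',a);cv2.imwrite('pics/cs.png',b)
E
```

```text
(no output)
```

View pics/ct.png

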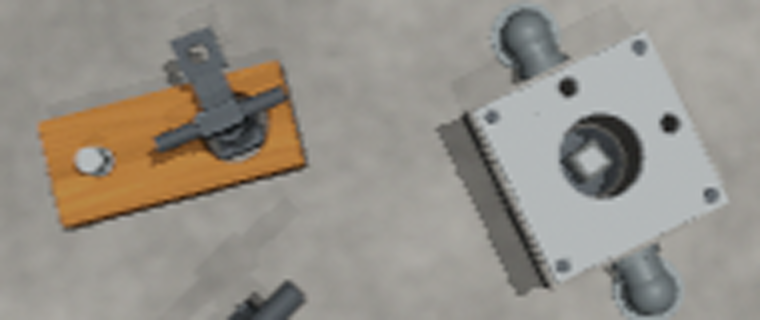

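View pics/cs.png

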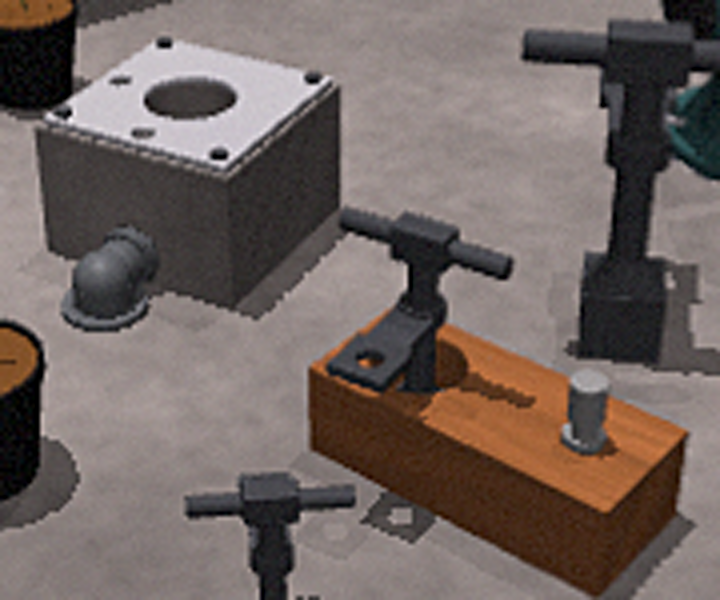

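```bash
python3 - <<'E'
from h import *
d=load('top0'); C=cloud(d)
# height map view
z=C[:,:,2]
cv2.imwrite('pics/zt.png',cv2.resize(cv2.applyColorMap(np.nan_to_num(np.clip(z/0.35*255,0,255)).astype(np.uint8),cv2.COLORMAP_JET)[120:300,160:350],None,fx=4,fy=3))
def sub(c,x0=160,y0=165): return [x0+c[0]/4-.375,y0+c[1]/4-.375]
print('bore',onz(d,[sub((601,155))],.124),'open',onz(d,[sub((568,87))],.124),'closed',onz(d,[sub((670,122))],.124))
print('hub',onz(d,[sub((222,118))],.179),'tabhole',onz(d,[sub((199,47))],.118),'knob',onz(d,[sub((90,158))],.116))
for c in [(222,118),(199,47),(90,158),(150,150),(500,200)]:
    u,v=map(int,np.round(sub(c)));print(c,C[v,u])
for (u,v) in [(225,245),(240,270),(205,265),(230,240),(192,148),(187,155)]: print((u,v),C[v,u])
m=(z>0.2)&(np.indices(z.shape)[1]>190)&(np.indices(z.shape)[1]<255)&(np.indices(z.shape)[0]>225)&(np.indices(z.shape)[0]<295)
P=C[m]; print('big',np.nanmin(P,0),np.nanmax(P,0))
for n,uv in dict(a=(125,195),b=(259,126),c=(395,205)).items(): print(n,C[uv[1],uv[0]])
E
```

```text
bore [[ 0.51258194 -0.18401087  0.124     ]] open [[ 0.57331317 -0.15510053  0.124     ]] closed [[ 0.54216786 -0.24557633  0.124     ]]
hub [[0.54098676 0.14797618 0.179     ]] tabhole [[0.60940276 0.17623687 0.118     ]] knob [[0.50928802 0.27289685 0.116     ]]
(222, 118) [0.54126919 0.14817907 0.18107203]
(199, 47) [6.24399399e-01 1.92595967e-01 2.81975451e-04]
(90, 158) [0.50981474 0.27367971 0.1143041 ]
(150, 150) [0.51923365 0.22644937 0.07284127]
(500, 200) [ 0.47347952 -0.10271026  0.00164869]
(225, 245) [0.3711501  0.1064866  0.24624283]
(240, 270) [0.28259547 0.06131725 0.16604147]
(205, 265) [0.30719115 0.17032031 0.24580004]
(230, 240) [0.38720893 0.09049139 0.24554827]
(192, 148) [0.71811552 0.24536937 0.08879882]
(187, 155) [0.7062795  0.2789753  0.00350491]
big [0.27215801 0.07123021 0.22277933] [0.40318082 0.2061623  0.26206614]
a [0.54382391 0.48799936 0.08546433]
b [ 0.80224925 -0.00203327  0.08398739]
c [ 0.50918593 -0.494516    0.09210112]
```

View pics/zt.png

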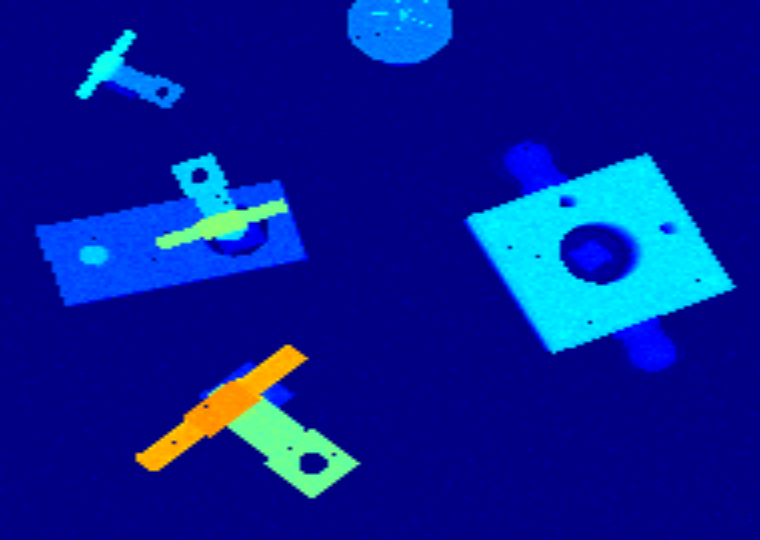

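The crop shows the rack key with its tab to the far side. Its T-bar top is at 0.18 m, which matches 179 mm. The big decoy is 0.26 m tall and the small one about 0.12 m. The block's open hole is at top crop (568,87) and the closed one at (670,122), with the nut in between. Next I'll take close wrist views of the block, then the rack.

```bash
cat >> h.py <<'E'
from scipy.spatial.transform import Rotation as R
def quat(ydeg):  # tool z down, tool y at world angle ydeg
    a=np.radians(ydeg); y=np.array([np.cos(a),np.sin(a),0]); z=np.array([0,0,-1.]); x=np.cross(y,z)
    return R.from_matrix(np.c_[x,y,z]).as_quat()
E
python3 - <<'E'
from h import *
for p,yd in [((.54,.148,.147),20),((.54,.148,.35),20),((.512,-.184,.165),-50),((.512,-.184,.165),30),((.512,-.184,.33),-50),((.573,-.155,.2),-64.5),((.51,.273,.083),-20)]:
    q=ctrl.inverse_kinematics(list(p),quat(yd).tolist()); print(p,yd,None if q is None else np.round(q,2))
# camera over bore: tool x dir for ydeg=20 ->110deg, cam offset .08 ; TCP = bore - .08*x
yd=-20; a=np.radians(yd+90); tx=np.array([np.cos(a),np.sin(a)])
p=np.array([.5126,-.184])-.07*tx
t=ctrl.read_state()['time']
ctrl.reach([p[0],p[1],.30],quat(yd).tolist())
d=shot('wrist','w_block'); print(ctrl.read_state()['time']-t)
t=ctrl.read_state()['time']
yd=20; a=np.radians(yd+90); tx=np.array([np.cos(a),np.sin(a)])
p=np.array([.545,.19])-.06*tx
ctrl.reach([p[0],p[1],.33],quat(yd).tolist())
d=shot('wrist','w_rack'); print(ctrl.read_state()['time']-t)
E
```

```text
(0.54, 0.148, 0.147) 20 [ 0.17  0.14  1.48 -0.    1.52 -0.18]
(0.54, 0.148, 0.35) 20 [ 0.17  0.12  1.1  -0.    1.92 -0.18]
(0.512, -0.184, 0.165) -50 [-0.45  0.1   1.49 -0.    1.55  0.42]
(0.512, -0.184, 0.165) 30 [-0.45  0.1   1.49 -0.    1.55 -0.97]
(0.512, -0.184, 0.33) -50 [-0.45  0.08  1.19 -0.    1.88  0.42]
(0.573, -0.155, 0.2) -64.5 [-0.36  0.19  1.31 -0.    1.63  0.77]
(0.51, 0.273, 0.083) -20 [ 0.39  0.22  1.51 -0.    1.4   0.74]
3.0917
1.5083000000000002
```

View pics/w_block.png

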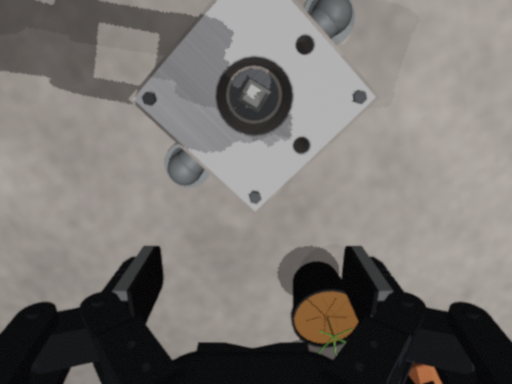

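View pics/w_rack.png

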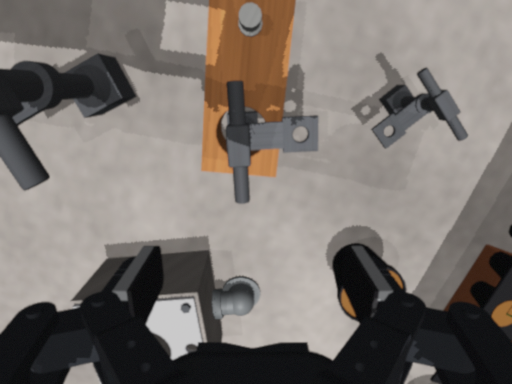

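The block view shows the bore at (254,95), the nut at (254,93), the open hole at (305,44) beside the +x pipe and the closed hole at (301,145). The rack view shows the key hub at (238,148), the tab hole at (300,134) and the pin at (250,17). Next I'll extract exact centres.

```bash
python3 - <<'E'
from h import *
d=load('w_block'); im=d['pixels']; g=cv2.cvtColor(im,cv2.COLOR_RGB2GRAY)
cr=cv2.resize(im[20:180,180:340][:,:,::-1],None,fx=4,fy=4,interpolation=cv2.INTER_CUBIC)[:600]; cv2.imwrite('pics/cb.png',cr)
cv2.imwrite('pics/cn.png',cv2.resize(im[45:145,205:305][:,:,::-1],None,fx=6,fy=6,interpolation=cv2.INTER_CUBIC))
# dark blobs on plate
m=(g<75).astype(np.uint8)
n,l,s,c=cv2.connectedComponentsWithStats(m)
for i in range(1,n):
    if 60<s[i,4]<20000 and s[i,1]<230: print(c[i],s[i])
d2=load('w_rack'); im=d2['pixels']
cv2.imwrite('pics/ck.png',cv2.resize(im[0:220,190:340][:,:,::-1],None,fx=2.7,fy=2.7,interpolation=cv2.INTER_CUBIC))
E
```

```text
[315.95918367   6.31632653] [310   0  14  15  98]
[304.3875  44.375 ] [296  36  17  18 240]
[253.89925037  99.36251874] [ 216   57   76   78 3335]
[149.05426357  98.29457364] [143  93  13  12 129]
[301.02762431 144.79005525] [294 138  15  15 181]
```

View pics/cn.png

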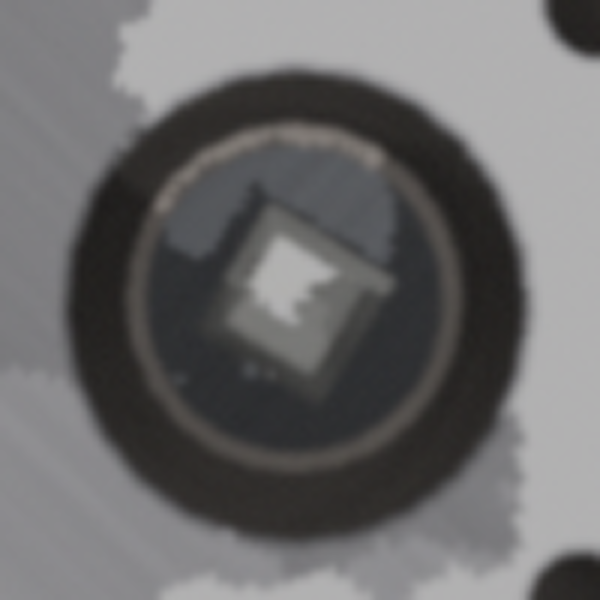

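View pics/ck.png

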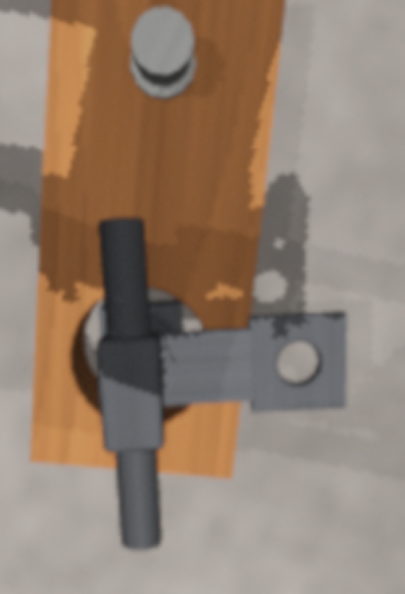

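```bash
python3 - <<'E'
from h import *
d=load('w_block'); n=lambda c:[205+(c[0]+.5)/6-.5,45+(c[1]+.5)/6-.5]
B=onz(d,[(254.1,95.3)],.124)[0]; O=onz(d,[(304.4,44.4)],.124)[0]; Cc=onz(d,[(301.03,144.8)],.124)[0]
ang=lambda v:np.degrees(np.arctan2(v[1],v[0]))
print('bore',B,'open',O,np.linalg.norm(O-B),ang(O-B),'closed',Cc,np.linalg.norm(Cc-B),ang(Cc-B),'top-check',)
for z in (.04,):
    Q=onz(d,[n(c) for c in [(265,203),(393,283),(320,400),(200,325)]],z)
    print('nut',Q.mean(0),[ (np.linalg.norm(Q[(i+1)%4]-Q[i]).round(4),(ang(Q[(i+1)%4]-Q[i])%90).round(1)) for i in range(4)])
# depth check of the nut/plate
Cl=cloud(d); print('plate z',np.nanmedian(Cl[120:135,310:330,2]),'nut z',Cl[93,252],Cl[90:97,250:258,2].max())
# hull from depth: points z in bore higher than .03
m=np.zeros(Cl.shape[:2],bool); m[60:130,220:290]=1
P=Cl[m]; P=P[(P[:,2]>.02)&(P[:,2]<.055)&(np.hypot(*(P[:,:2]-B[:2]).T)<.03)]; print(len(P))
if len(P)>10:
    r=cv2.minAreaRect((P[:,:2]*1000).astype(np.float32)); print('rect',r)
d=load('w_rack'); k=lambda c:[190+(c[0]+.5)/2.7-.5,(c[1]+.5)/2.7-.5]
e=onz(d,[k((123,222)),k((141,546))],.166); print('bar',e,np.linalg.norm(e[0]-e[1]),'mid',e.mean(0),'xang',ang(e[0]-e[1])-90)
for c,z in [((298,360),.114)]:
    T=onz(d,[k(c)],z)[0]; print('tabhole',T,np.linalg.norm((T-e.mean(0))[:2]),ang(T-e.mean(0)))
K=onz(d,[k((163,36))],.106+.010)[0];print('knobtop guess',K)
Cl=cloud(d); 
m=(Cl[:,:,2]>.173)&(Cl[:,:,2]<.185); m[:, :190]=0;m[:,340:]=0;m[220:]=0
P=Cl[m]; r=cv2.minAreaRect((P[:,:2]*1000).astype(np.float32)); print('hub depth',len(P),P.mean(0),r)
m=(Cl[:,:,2]>.112)&(Cl[:,:,2]<.122); m[:, :235]=0;m[:,290:]=0;m[60:]=0
Pm=Cl[m&(np.indices(m.shape)[1]<280)]; print('knob depth (z>.108)',Pm.mean(0),len(Pm))
m=(Cl[:,:,2]>.095)&(Cl[:,:,2]<.125); m[:, :225]=0;m[:,280:]=0;m[60:]=0
Pm=Cl[m]; print('knob depth',Pm.mean(0),Pm.min(0),Pm.max(0))
E
```

```text
bore [ 0.51321688 -0.18155432  0.124     ] open [ 0.57377975 -0.15364246  0.124     ] 0.06668533077498398 24.74375306402556 closed [ 0.54199016 -0.24399989  0.124     ] 0.06875573611491374 -65.2609913692949 top-check
nut [ 0.51262661 -0.18262092  0.04      ] [(np.float64(0.0307), np.float64(39.3)), (np.float64(0.028), np.float64(37.9)), (np.float64(0.0293), np.float64(38.7)), (np.float64(0.0277), np.float64(40.8))]
plate z 0.1246816425749904 nut z [ 0.51159056 -0.17943438  0.04779693] 0.05057927690445424
618
rect ((512.7709350585938, -183.0712890625), (30.360244750976562, 30.16966438293457), 38.85952377319336)
bar [[0.51965823 0.20669686 0.166     ]
 [0.56513792 0.09635201 0.166     ]] 0.11934985477688072 mid [0.54239807 0.15152443 0.166     ] xang 22.399477963750357
tabhole [0.60446299 0.17952001 0.114     ] 0.0680867555252059 24.278669270963178
knobtop guess [0.50861525 0.27681481 0.116     ]
hub depth 1686 [0.54079755 0.15557486 0.17704857] ((541.8547973632812, 152.90350341796875), (22.01421546936035, 119.18058776855469), 22.82238006591797)
knob depth (z>.108) [0.50897678 0.27502509 0.11657405] 472
knob depth [0.50939447 0.27407447 0.11516183] [0.49725295 0.26310609 0.0955644 ] [0.52091139 0.28705706 0.1195195 ]
```

Both sets of measurements agree: bore-to-hole radii 66.7 and 68.8 mm (68 expected), nut 30.2 mm square at about 39° and T-bar 119 mm. That puts the nut at about 14°, or 0.25 rad. I'll grasp the key now.

```bash
python3 - <<'E'
from h import *
q=quat(23).tolist()
ctrl.reach([.542,.1522,.235],q)
ctrl.servo_line([.542,.1522,.147],vel=.12)
print(ctrl.read_state()['contact_force'])
ctrl.command_gripper(0.0,120)
s=ctrl.read_state();print(s['opening'],s['contact_force'],s['tcp_pos'])
ctrl.servo_line([.542,.1522,.315],vel=.15)
s=ctrl.read_state();print(s['opening'],s['contact_force'],s['wrist_torque'],s['time'])
shot('scene','s1');shot('wrist','w1')
E
```

```text
[ 0.64116793 -0.04461509 -0.29575872]
0.020269880999122667 [0.46033246 0.79120519 1.26110586] [0.54259512 0.15238717 0.14758791]
0.02029146527622758 [ 0.01510707 -0.18402798 -4.92480754] [-0.00018078  0.01064508  0.01467139] 7.9917
```

View pics/s1.png

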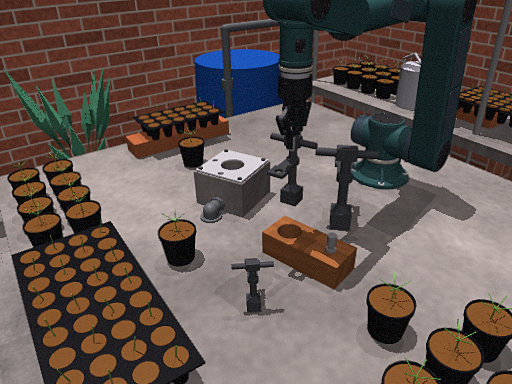

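View pics/w1.png

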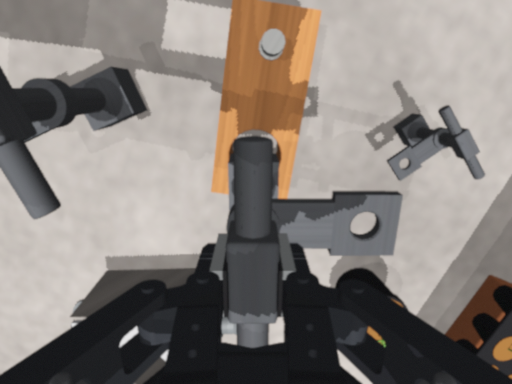

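The key hangs upright in the grip, with the tab to the right at (364,224) and a weight reading of about 5 N. I'll check its pose in the hand, then carry it over the bore.

```bash
python3 - <<'E'
from h import *
d=load('w1'); T=onz(d,[(364,224)],.282)[0]; v=(T-d['tcp'])[:2]
print('tab hole rel',v,np.hypot(*v),np.degrees(np.arctan2(v[1],v[0])))
Cl=cloud(d); P=Cl[190:255,335:400].reshape(-1,3); P=P[(P[:,2]>.26)&(P[:,2]<.31)]
c=P.mean(0);u,s,w=np.linalg.svd(P-c); print('tab z',c,'normal',w[2])
ctrl.reach([.5128,-.1826,.315],quat(-51).tolist())
ctrl.servo_line([.5128,-.1826,.205],vel=.12)
ctrl.wait(.2)
s=ctrl.read_state();print(s['tcp_pos'],s['contact_force'],s['wrist_torque'],s['time'])
shot('wrist','w2');shot('scene','s2')
E
```

```text
tab hole rel [0.0609301  0.02635309] 0.06638495765832211 23.389136893778456
tab z [0.60232314 0.18053295 0.2837382 ] normal [-0.00219957  0.01848788  0.99982667]
[ 0.51324492 -0.18281652  0.20608515] [-1.066659    0.02108706 -5.01107141] [ 0.0394562   0.00721423 -0.07824642] 10.625
```

View pics/w2.png

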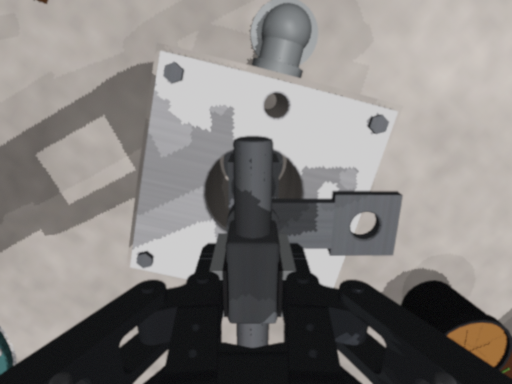

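View pics/s2.png

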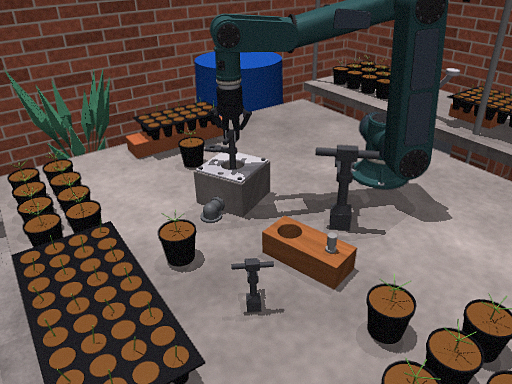

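The key is upright in the bore with the tab on the closed side, the mouth about 10 mm above the nut. Now I'll lower it in steps, watching the force.

```bash
python3 - <<'E'
from h import *
z=.205
while z>.1645:
    z-=.005
    ctrl.servo_line([.5128,-.1826,z],vel=.06)
    s=ctrl.read_state(); f=s['contact_force']
    print(round(z,4),np.round(s['tcp_pos'],4),np.round(f,1),np.round(s['wrist_torque'],2))
    if f[2]>12 or np.hypot(f[0],f[1])>20: break
print(s['time'])
shot('scene','s3');shot('wrist','w3')
E
```

```text
0.2 [ 0.5124 -0.1824  0.1992] [-0.3 -0.5 -4. ] [0.02 0.04 0.04]
0.195 [ 0.5125 -0.1824  0.1943] [ 0.3 -0.7 -5.2] [ 0.08 -0.    0.01]
0.19 [ 0.5125 -0.1825  0.1894] [-1.4  0.8 -5.2] [-0.05  0.12 -0.06]
0.185 [ 0.513  -0.1823  0.1846] [ 0.   0.3 -6. ] [ 0.1  -0.15 -0.1 ]
0.18 [ 0.5129 -0.1824  0.1795] [ 0.9 -0.2 -5.7] [ 0.33 -0.42  0.03]
0.175 [ 0.5128 -0.1824  0.1745] [ 1.5  1.5 -6.2] [ 0.17 -0.32 -0.08]
0.17 [ 0.5128 -0.1824  0.1695] [ 1.1  1.7 -5.9] [ 0.3  -0.46 -0.03]
0.165 [ 0.5132 -0.1829  0.1655] [ 2.  -0.1 -2.4] [ 0.21 -0.46 -0.01]
0.16 [ 0.5137 -0.1829  0.1654] [-2.6  2.3 12.4] [ 0.83  0.74 -0.02]
12.975
```

It bottomed at TCP 0.1655, which puts the mouth about 18.5 mm above the bench, so it is fully down. Now I'll turn it anticlockwise, slightly past and back, to take up the play.

```bash
python3 - <<'E'
from h import *
for yd in [-51,-25,0,18,24,29]:
    ctrl.reach([.5128,-.1826,.1645],quat(yd).tolist())
    s=ctrl.read_state(); r=R.from_quat(s['orientation']).as_matrix()[:,1]
    print(yd,round(np.degrees(np.arctan2(r[1],r[0])),2),np.round(s['tcp_pos'],4),np.round(s['contact_force'],1),np.round(s['wrist_torque'],2),round(s['opening'],4),s['time'])
    if abs(s['wrist_torque'][2])>2: break
shot('top','t4');shot('wrist','w4')
E
```

```text
-51 -51.0 [ 0.5132 -0.1827  0.1655] [1.1 1.2 2.7] [ 0.23 -0.12 -0.1 ] 0.0202 13.325
-25 -25.11 [ 0.5136 -0.1827  0.1655] [1.7 1.2 4.6] [ 0.48 -0.53  0.03] 0.0205 13.8333
0 -0.19 [ 0.5135 -0.1828  0.1655] [2.6 0.8 5.7] [ 0.43 -0.54  0.02] 0.0205 14.3333
18 17.81 [ 0.5135 -0.1829  0.1655] [2.2 0.9 5.5] [ 0.36 -0.52  0.02] 0.0203 14.7333
24 23.81 [ 0.5134 -0.1829  0.1654] [1.7 1.1 5.4] [ 0.23 -0.52 -0.06] 0.0206 14.9833
29 28.81 [ 0.5134 -0.1829  0.1654] [1.7 0.5 5.9] [ 0.25 -0.54  0.04] 0.0205 15.2333
```

View pics/w4.png

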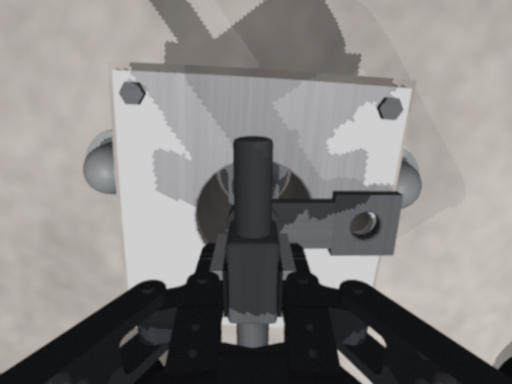

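```bash
python3 - <<'E'
from h import *
for yd in [31,25]:
    ctrl.reach([.5128,-.1826,.1645],quat(yd).tolist()); ctrl.wait(.1)
    s=ctrl.read_state(); r=R.from_quat(s['orientation']).as_matrix()[:,1]
    print(yd,round(np.degrees(np.arctan2(r[1],r[0])),2),np.round(s['tcp_pos'],4),np.round(s['contact_force'],1),np.round(s['wrist_torque'],2))
ctrl.command_gripper(.05,120)
s=ctrl.read_state();print(s['opening'],s['contact_force'],s['time'])
ctrl.servo_line([.5128,-.1826,.30],vel=.2)
d=shot('wrist','w5')
cv2.imwrite('pics/w5c.png',cv2.resize(d['pixels'][:,:,::-1],(768,576)))
E
```

```text
31 30.79 [ 0.5135 -0.1829  0.1655] [1.4 0.5 5.1] [ 0.4  -0.46 -0.05]
25 24.78 [ 0.5132 -0.1832  0.1654] [1.1 0.6 5.4] [ 0.03 -0.41 -0.07]
0.0500930689807828 [ 1.17429482  0.73276443 -0.73228682] 16.425
```

View pics/w5c.png

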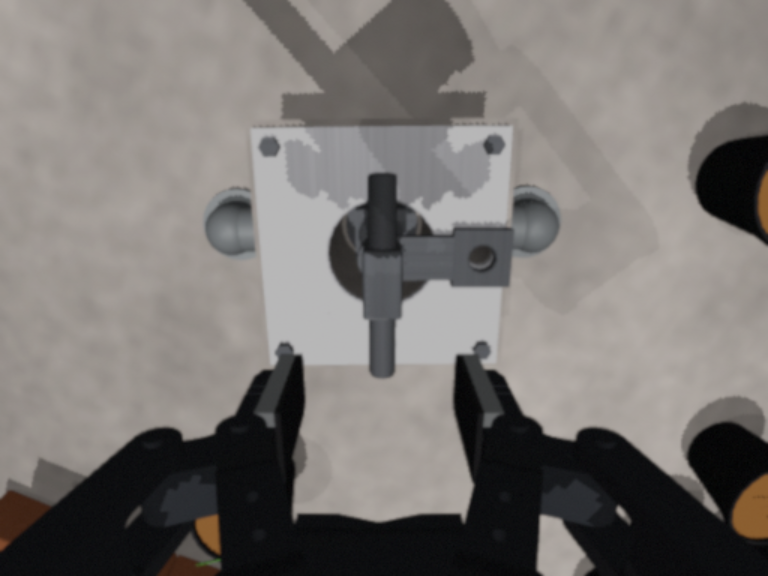

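The key stands down with the tab along the +x axis and its hole at about (482,258), with the dark plate hole beneath. Next I'll measure the tab hole.

```bash
python3 - <<'E'
from h import *
d=load('w5'); Cl=cloud(d); im=d['pixels']
cv2.imwrite('pics/tabc.png',cv2.resize(im[140:205,230:350][:,:,::-1],None,fx=6,fy=6,interpolation=cv2.INTER_CUBIC))
P=Cl[155:188,305:338].reshape(-1,3); P=P[(P[:,2]>.115)&(P[:,2]<.16)]; c=P.mean(0);w=np.linalg.svd(P-c)[2][2]
print('tab',c,w)
m=(Cl[:,:,2]>.128)&(Cl[:,:,2]<.145); m[:,:303]=0; m[:140]=0;m[205:]=0;m[:,345:]=0
Q=Cl[m]; r=cv2.minAreaRect((Q[:,:2]*1000).astype(np.float32)); print('tab rect',r)
m=(Cl[:,:,2]>.185)&(Cl[:,:,2]<.21);m[:100]=0;m[240:]=0
Q=Cl[m]; print('bar',cv2.minAreaRect((Q[:,:2]*1000).astype(np.float32)),np.median(Q[:,2]))
E
```

```text
tab [ 0.57384894 -0.15400007  0.13471185] [ 0.08169701 -0.04726115  0.99553603]
tab rect ((573.7185668945312, -153.9785919189453), (39.192562103271484, 40.02914047241211), 24.973358154296875)
bar ((510.7877197265625, -178.46786499023438), (21.70309829711914, 109.31844329833984), 24.932558059692383) 0.19265888082280258
```

View pics/tabc.png

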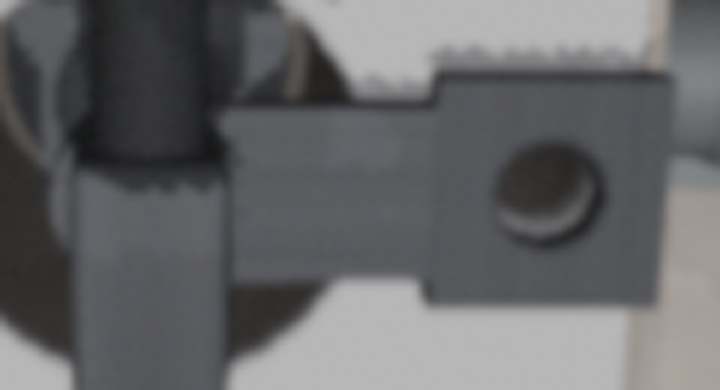

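The tab is at 25.0° and its hole centre is at (0.5737, -0.1540), on the measured open hole (0.5738, -0.1536). Now the pin.

```bash
python3 - <<'E'
from h import *
q=quat(-20).tolist()
ctrl.reach([.5091,.2750,.20],q)
ctrl.servo_line([.5091,.2750,.083],vel=.15)
ctrl.command_gripper(0.0,80)
s=ctrl.read_state();print(s['opening'],s['contact_force'],s['tcp_pos'])
ctrl.servo_line([.5091,.2750,.25],vel=.2)
ctrl.wait(.2)
s=ctrl.read_state();print(s['opening'],s['contact_force'],s['time'])
ctrl.reach([.5738,-.1537,.30],quat(-65).tolist())
ctrl.wait(.2)
d=shot('wrist','w6');shot('scene','s6');shot('top','t6')
cv2.imwrite('pics/w6c.png',cv2.resize(d['pixels'][:,:,::-1],(768,576)))
print(ctrl.read_state()['tcp_pos'],ctrl.read_state()['time'])
E
```

```text
0.021784850663385414 [ 0.31044077 -0.72497575  5.76710582] [0.51013597 0.27533989 0.0847227 ]
0.02226479624506844 [ 0.25652989 -0.2983897  -1.46215978] 21.4917
[ 0.57391224 -0.15310896  0.29997849] 23.45
```

View pics/w6c.png

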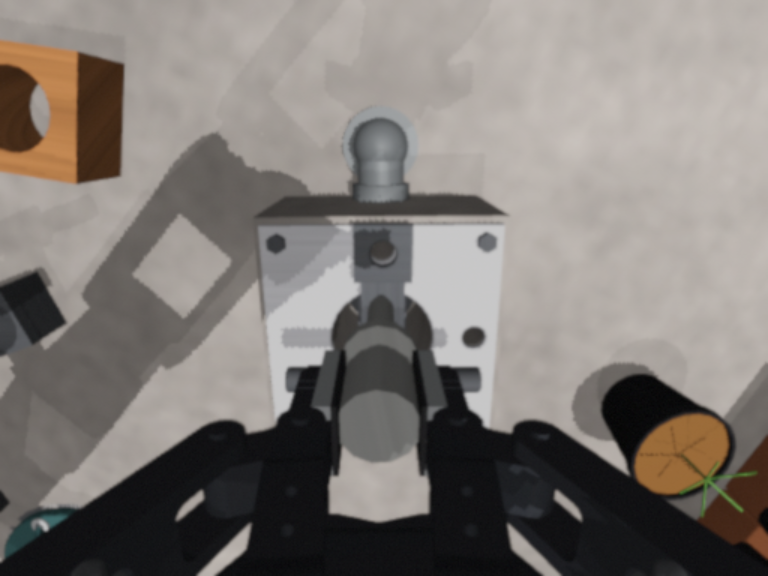

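View pics/s6.png

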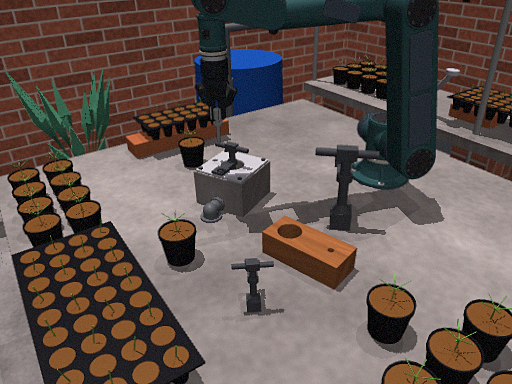

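```bash
python3 - <<'E'
from h import *
d=load('s6'); im=d['pixels']
cv2.imwrite('pics/s6c.png',cv2.resize(im[90:190,170:290][:,:,::-1],None,fx=6,fy=6,interpolation=cv2.INTER_CUBIC))
w=load('w6'); cv2.imwrite('pics/w6d.png',cv2.resize(w['pixels'][140:320,170:340][:,:,::-1],None,fx=3.3,fy=3.3,interpolation=cv2.INTER_CUBIC))
tip=np.array([.5739,-.1531,.30+.019-.092])
print((proj(d,[tip,tip+[0,0,.06],tip+[0,0,.092]])-[170,90])*6, (proj(w,[tip,tip+[0,0,.06],tip+[0,0,.106]])-[170,140])*3.3)
E
```

```text
[[291.78029014 306.76530111]
 [284.20036098 193.26514207]
 [280.02376667 130.41057302]] [[276.52037045 192.32329535]
 [277.81354261 312.28403253]
 [279.55997777 475.40440003]]
```

View pics/s6c.png

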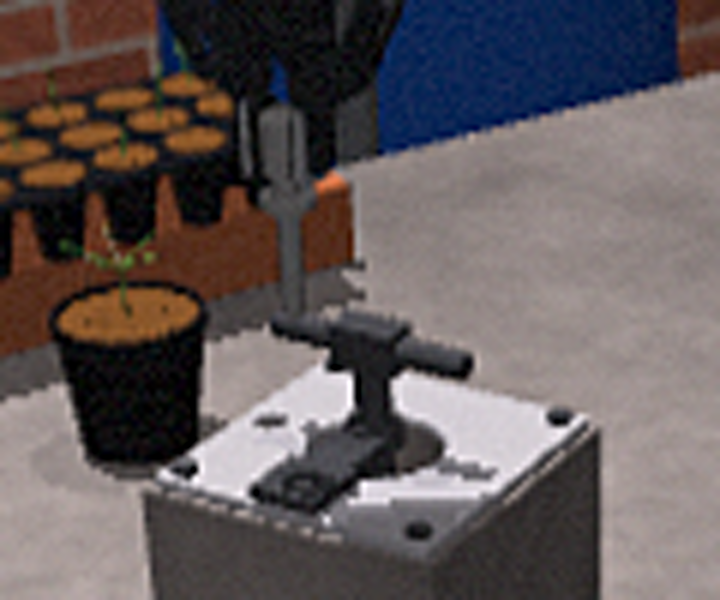

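View pics/w6d.png

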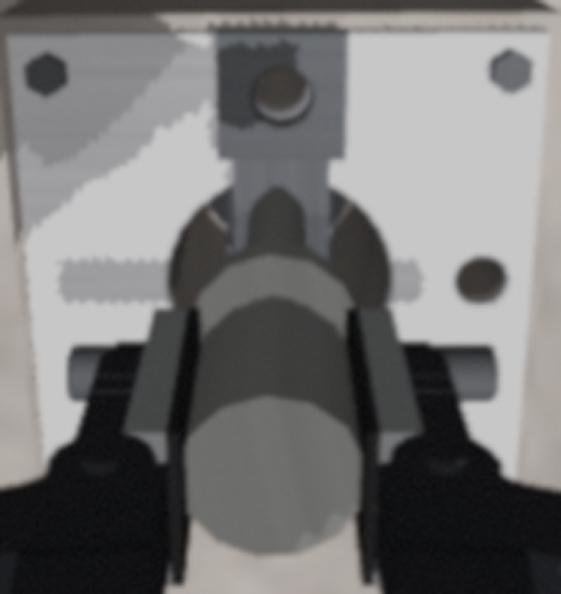

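The pin is vertical. The tip was seen at (277,190) in the crop against (276.5,192) predicted. I'll check the hole in the same view, then insert.

```bash
python3 - <<'E'
from h import *
w=load('w6'); p=[170+(282+.5)/3.3-.5,140+(95+.5)/3.3-.5]
# tab rectangle centre too
r=[[170+(c[0]+.5)/3.3-.5,140+(c[1]+.5)/3.3-.5] for c in [(217,28),(347,28),(346,158),(218,158)]]
print(onz(w,[p],.134), onz(w,r,.134).mean(0)); C=cloud(w); print(C[int(p[1])+12,int(p[0])],C[160,270])
E
```

```text
[[ 0.57394154 -0.15492687  0.134     ]] [ 0.5741649 -0.1548226  0.134    ]
[ 0.56376393 -0.15958989  0.13758859] [ 0.58868006 -0.16442287  0.13643077]
```

```bash
python3 - <<'E'
from h import *
x,y=.5738,-.1546
ctrl.servo_line([x,y,.22],vel=.12)
z=.22
while z>.1485:
    z-=.006
    ctrl.servo_line([x,y,z],vel=.08)
    s=ctrl.read_state(); f=s['contact_force']
    print(round(z,4),np.round(s['tcp_pos'],4),np.round(f,1))
    if f[2]>10 or np.hypot(f[0],f[1])>20: break
print(s['time'],s['opening'])
shot('scene','s7');shot('wrist','w7')
E
```

```text
0.214 [ 0.5738 -0.1546  0.2141] [ 0.5 -0.4 -1.9]
0.208 [ 0.5735 -0.1545  0.2073] [-0.1  0.8 -1.5]
0.202 [ 0.5735 -0.1545  0.2012] [ 0.1 -0.3 -0.8]
0.196 [ 0.5735 -0.1545  0.1953] [ 0.4  0.2 -1.3]
0.19 [ 0.5735 -0.1545  0.1893] [-0.   0.5 -1.6]
0.184 [ 0.5735 -0.1545  0.1833] [-0.3 -0.4 -0.9]
0.178 [ 0.5735 -0.1545  0.1773] [ 0.9  0.9 -1.8]
0.172 [ 0.5735 -0.1545  0.1713] [ 0.5 -0.6 -1.1]
0.166 [ 0.5735 -0.1545  0.1653] [-1.1 -0.3 -0.4]
0.16 [ 0.5735 -0.1545  0.1593] [-0.   0.6 -1.7]
0.154 [ 0.5734 -0.1545  0.1533] [ 0.7 -0.3 -0.5]
0.148 [ 0.5756 -0.1544  0.15  ] [2.7 1.7 3.8]
27.2667 0.02202721527790854
```

The pin went in freely and the collar made contact at TCP 0.150. I'll release, retreat and check.

```bash
python3 - <<'E'
from h import *
ctrl.command_gripper(.05)
s=ctrl.read_state();print(s['opening'],s['contact_force'])
ctrl.servo_line([.5738,-.1546,.32],vel=.2)
d=shot('wrist','w8')
cv2.imwrite('pics/w8c.png',cv2.resize(d['pixels'][:,:,::-1],(768,576)))
a=np.radians(25); 
ctrl.reach([.50,.10,.36],quat(-20).tolist())
d=shot('scene','s8');shot('top','t8')
cv2.imwrite('pics/s8c.png',cv2.resize(d['pixels'][120:220,170:290][:,:,::-1],None,fx=6,fy=6,interpolation=cv2.INTER_CUBIC))
d=load('t8');cv2.imwrite('pics/t8c.png',cv2.resize(d['pixels'][165:245,250:370][:,:,::-1],None,fx=6,fy=6,interpolation=cv2.INTER_CUBIC))
print(ctrl.read_state()['time'])
E
```

```text
0.05002667464869525 [-0.70503794  0.22567771  0.44904861]
29.95
```

View pics/w8c.png

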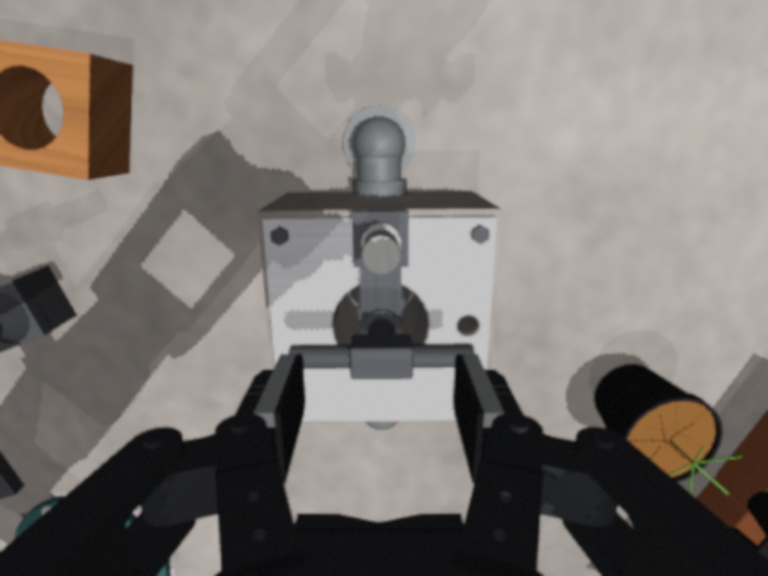

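View pics/s8c.png

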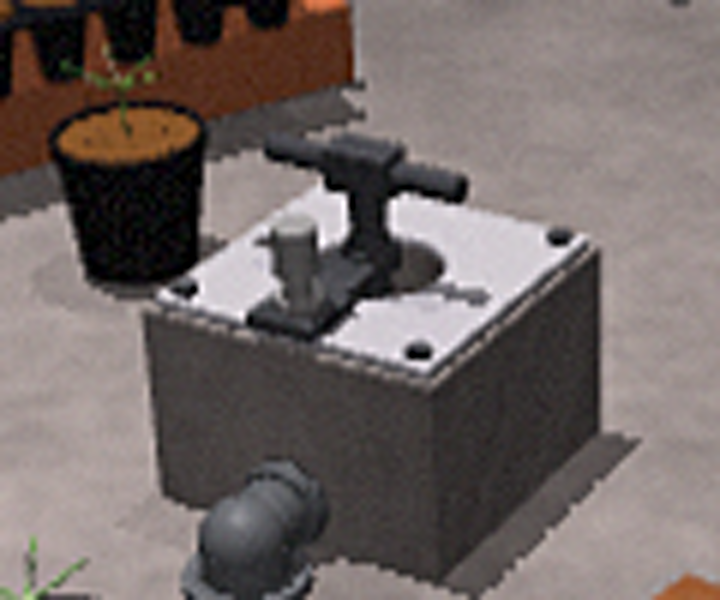

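View pics/t8c.png

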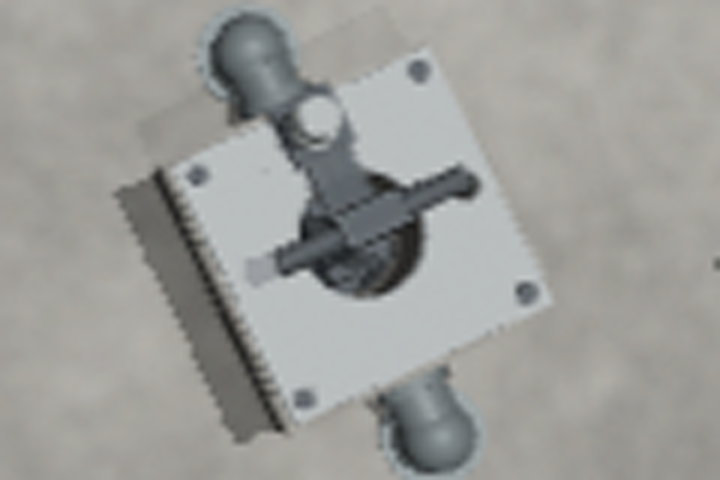

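The pin stands in the tab hole over the open hole, and the key is down with the tab along +x. I'll check heights by depth.

```bash
python3 - <<'E'
from h import *
d=load('w8'); C=cloud(d)
print('knob top',np.nanmedian(C[166:172,250:258].reshape(-1,3),0)); print('hub top',np.nanmedian(C[238:248,245:262].reshape(-1,3),0))
print('tab near',np.nanmedian(C[192:200,249:258].reshape(-1,3),0),'tab corners',[np.round(C[v,u],4).tolist() for u,v in [(240,146),(267,146),(240,172),(267,172)]])
d=load('t8'); C=cloud(d)
def at(c): return C[int(165+c[1]/6),int(250+c[0]/6)]
print('top: knob',at((318,112)),'hub',at((375,215)),'tab',at((335,165)))
m=(C[:,:,2]>.172)&(C[:,:,2]<.205)&(np.hypot(C[:,:,0]-.5135,C[:,:,1]+.183)<.08)
ii=np.argwhere(m); P=C[m]; k=np.hypot(P[:,0]-.5735,P[:,1]+.154)<.025
print('bar', cv2.minAreaRect((P[~k][:,:2]*1000).astype(np.float32)))
a=load('top0');A=cloud(a)
for n,uv in dict(a=(125,195),b=(259,126),c=(395,205)).items():
    s=np.s_[uv[1]-8:uv[1]+9,uv[0]-8:uv[0]+9]; print(n,np.nanmean(abs(C[s]-A[s])))
E
```

```text
knob top [ 0.57842803 -0.15208115  0.18015429]
hub top [ 0.51753585 -0.18032029  0.19789057]
tab near [ 0.54051753 -0.16966818  0.1359973 ] tab corners [[0.5841, -0.134, 0.1338], [0.5961, -0.1598, 0.1338], [0.5584, -0.1457, 0.1343], [0.5708, -0.172, 0.1346]]
top: knob [ 0.58033977 -0.1547031   0.17560876] hub [ 0.52068509 -0.18295237  0.19313046] tab [ 0.55268989 -0.16631269  0.13024822]
bar ((517.0794067382812, -182.44686889648438), (21.111797332763672, 118.94430541992188), 26.66901969909668)
a 0.0016271653117113463
b 0.0015699119374470774
c 0.00178113674764388
```

```bash
python3 -c "
from h import *
ctrl.hand_in(); print(ctrl.read_state()['time'])"
```

```text
the job is handed in; nothing more can be done
the job is handed in; nothing more can be done
```

The water is turned on and locked, and the job is handed in at about 30 s of the 64 s allowed.

- **Key:** I took the middle-sized key from the rack and lowered it onto the nut, with the tab about 14° past the closed hole. It bottomed with the socket's mouth about 18.5 mm above the bench, against 18 mm expected.
- **Turn:** I turned it anticlockwise about 6° past open, then back so the tab stood over the open hole. The tab was at 25.0° and its hole centre within about 1 mm of the measured open hole.
- **Pin:** It went through the tab and plate freely until the collar touched the tab, with no force over about 5 N. I then let go and moved the arm clear.

**Last checks:** By depth, the hub's top is at 198 mm (197 expected). The knob's top is at 180 mm, which puts the collar on the tab, whose top reads about 134 mm. The pots have not moved.

**What was less certain:**
- The key leans outwards by about 2°, within the socket's play, so the tab end sits about 2 mm low.
- The top camera reads about 5 mm lower than the wrist camera at the hub, tab and knob. I went by the wrist camera, whose readings fit the given sizes.
- The nut could not be seen under the key, and the wrist torque stayed within the noise. That it is open follows from the socket being fully seated and the angle turned, not from a direct reading.

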